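# Gauge a flashing strip and tuck it under the lapped shingle of a test panel

## Task

Check the aluminium flashing's thickness first: push the gauge's cap gently down until its foot rests on the flashing, then let it spring back up. Then take the flashing by its upstand, draw it out of the gauge, slide its long far edge centrally and squarely under the shingle of the lap panel, fully home against the stop, without prying the shingle up or disturbing anything else on the desk. Finish still gripping the upstand, with the flashing pressed firmly flat on the deck: the program ends while holding it there.

Things in the scene. Friction and masses are not known exactly. Their poses are not given: they have to be found in the camera images.
- flashing: aluminium flashing strip: flange 100 (x) x 220 (y) x 4 mm with a straight upstand along y, 10 mm thick, 150 long, top 43.5 mm above the underside; grip its middle. Origin on the underside below the upstand's middle; +x to the far long edge (75 mm away; goes under the shingle), near edge at x -25; z up. 0.13 kg. Starts flat on the gauge's base, left end under the foot, yaw within 0.35
- flashing_edge (a point): middle of the flashing's far long edge, on the underside (75 mm from the flashing's origin along its x; axes as the flashing's)
- gauge: thickness gauge, fixed: grey base plate, x -65 to 105, y -125 to 125 mm, 12 mm thick; at its left end a steel C-frame open to the robot (-x): column at x 78 to 102, y 80 to 110; arm at height 88 to 110, x 2 to 102, y 82 to 108; upright slide at x 25, y 95. Origin at z = 0. The rest above the plate is free: draw the flashing out level towards -x (80 mm clears the foot)
- gauge_cap (a point): centre of the top of the black push cap (30 mm across) on the gauge's slide, 138 mm above the desk when up; push it straight down with shut fingertips
- gauge_foot: the gauge's sprung slide with the cap on top and a steel foot, 18 mm across, at its lower end; origin on the foot's underside, 24 mm above the base plate when up (20 mm above the flashing lying there)
- gauge_slide (a joint): travel of the gauge's slide in m, 0 up, grows downward to 0.024 on the bare plate; 0.020 when the foot rests on the 4 mm flashing. A light spring lifts it (about 0.6 N at the top, 2.6 N at 20 mm); it returns by itself
- panel: the lap panel, fixed to the desk: an aluminium plate with a plywood deck, 240 mm (x) by 290 mm (y), deck top 18 mm above the desk. Origin at z = 0 under its centre, +x towards the shingle's hinge (away from the robot), yaw within 0.3 rad. The front of the deck (x < 0) is bare.
- deck: the plywood deck of the panel, 236 x 286 x 10 mm; origin at the centre of its underside, 8 mm above the desk. The flashing is to be pressed on it with about 10 to 20 N
- lap_mouth (a point): point on the deck's top (z = 18 mm) in the middle below the shingle's free front edge, 5 mm beyond the panel's origin; axes as the panel's. The flashing's edge goes in along +x; a stop rib 4 mm high stands on the deck under the shingle, its face 30 mm beyond this point, so fully home is 30 mm
- shingle (a joint): hinge angle of the grey shingle (240 mm wide, 103 mm from hinge to front edge, 0.2 kg), 0 lying down, grows as the front rises. Down, its underside behind the mouth is about 1 mm above the deck (relieved over the rib); its front 15 mm turn up to a mouth about 9 mm high; its weight holds it. On the home flashing it reads about 0.04. Hinge 103 mm beyond lap_mouth, 22 mm above the desk
- oil_bottle: bystander, leave it alone: small brown dropper bottle, loose on the desk (origin at its underside)
- stain_bottle: bystander, leave it alone: larger brown bottle, loose on the desk (origin at its underside)
- pen_marker: bystander, leave it alone: marker, loose on the desk (origin at its underside)
- calc: bystander, leave it alone: calculator, loose on the desk (origin at its underside)
- cup: bystander, leave it alone: specimen cup, loose on the desk (origin at its underside)
- slides: bystander, leave it alone: slide box, loose on the desk (origin at its underside)
- tweezers: bystander, leave it alone: forceps, loose on the desk (origin at its underside)

How it is judged:
On the way, in this order (a step that is already met when the one before it is completed fails the run):
1. the gauge's foot rests on the flashing lying on its base (z of flashing in the frame of gauge below 0.0145 m and x of flashing in the frame of gauge above -0.03 m and value of joint gauge_slide between 0.018 and 0.0225 m and contact force between gauge_foot and flashing above 0.5 N), for 0.2 s.
2. the slide is up again and the flashing, in the fingers, is clear of the gauge (value of joint gauge_slide below 0.004 m and contact force between the fingers and flashing above 2 N and contact force between gauge and flashing below 0.05 N and horizontal distance between flashing and gauge_foot above 0.13 m), for 0.1 s.
3. the flashing's edge is fully home under the shingle (x of flashing_edge in the frame of lap_mouth between 0.024 and 0.04 m and y of flashing_edge in the frame of lap_mouth between -0.01 and 0.01 m and angle between the x axis of flashing and the x axis of panel, either way round below 0.07 rad and z of flashing_edge in the frame of lap_mouth below 0.003 m and angle between flashing's own z axis and vertical below 0.04 rad and value of joint shingle between 0.02 and 0.08 rad), for 0.2 s.
At the end, for the whole second after the job is handed in: The flashing's far edge is 24 to 40 mm past the mouth (stop at 30), within 10 mm of the middle, square to 0.07 rad, flat (0.04 rad), within 3 mm of the deck, under the shingle (0.02 to 0.08 rad); gripped (over 5 N) and pressed on the deck with 6 to 45 N, at rest; the gauge's slide is up (all of step 3 and contact force between flashing and deck between 6 and 45 N and contact force between the fingers and flashing above 5 N and linear speed of flashing below 0.01 m/s and value of joint gauge_slide below 0.004 m); the arm keeps its last pose, push and grip.
It fails at once if the shingle is pried up (over 0.12 rad, about 12 mm at its front edge) (value of joint shingle above 0.12 rad).
It fails at once if the gauge's foot is forced on the flashing (over 60 N) (contact force between gauge_foot and flashing above 60 N).
It fails at once if a bystander is moved by over 25 mm (distance of any of oil_bottle, stain_bottle, pen_marker, calc, cup, slides, tweezers from where it was at the start of the episode above 0.025 m).
It also fails if it takes over 51 s, if anything falls off the work surface, if the arm or the gripper's body presses on something with over 40 N, if the wrist force passes 120 N, or if a joint passes its speed limit or range.

## Robot

A 7-joint arm with a two-finger parallel gripper is mounted at the origin on a cart in front of the work surface, level with it; the furniture and walls round the work are solid. World frame = base frame: x ahead of the robot, y to its left, z up, the work surface at z = 0. Lengths are in m, angles in rad, forces in N, time in s.
With the tool pointing down it reaches from about 0.35 to 0.9 m from the base axis. Payload 7.2 kg.
Tool frame: the origin (TCP) lies at the very end of the fingers, on their centre line; the grasp point (between the pads) lies 19 mm behind it; z points along the fingers, y is the line along which they close (so a half turn about z gives the same grasp; the last joint's range is limited). The gripper opens to 88 mm and grips with 3 to 60 N. Pads are 20 mm wide; open, the fingers measure 115 mm over their backs; the gripper's body (75 mm by 178 mm) begins 61 mm behind the grasp point.
Start: joints at [-1.254, 0.411, -0.013, 1.596, 0.006, 1.134, -0.082], TCP at [0.235, 0.579, 0.223] pointing down, gripper open.
Joint ranges: [-2.95, 2.95], [-0.29, 1.99], [-1.47, 1.44], [0.14, 2.54], [-1.03, 4.17], [0.13, 1.85], [-2.86, 2.86]. Speed limits (rad/s): [2.39, 2.39, 3.01, 3.01, 3.14, 3.14, 3.14].

## Interface

Orientations are given as a unit quaternion [w, x, y, z].
In Python, from cell import get_state, eyes, close_job, finder gives the robot as it stands. The module is installed in compiled form; this text tells all that it offers.
- The arm moves only by the tool step_arm, never from a script. Its argument "steps" is a list of rows, each an object with "dp": the shift along the tool's x, y, z in units of 500 mm (1.0 is 500 mm), a list of three; "delta_rot": the turn, a rotation vector about the tool's x, y, z in units of 60 degrees (1.0 is 60 degrees), a list of three. In form: [{"dp": [x, y, z], "delta_rot": [ax, ay, az]}, ...]. A call has 1 to 10 rows; each row shifts and turns the commanded pose from where the row before left it, along the tool's axes as they then stand; what a row does not reach is not made up. A row lasts 1/12 s, in which the tool goes at most 41.7 mm and 7.16 degrees, less where a joint would pass 70% of its speed; a pose out of reach is approached as far as the arm can. A call with a number of a shift or a turn outside -1 to 1 is refused whole. A call with a gripper value outside its range is refused whole. "claw" is the closure, from -1 (fully open) to 1 (shut), set as the call begins (left out, the last holds). The fingers move at their own pace and stop on an object; the grip force is fixed at half the most. Time passes only in rows, so rows that do not move let the fingers close. It gives the time, the measured TCP pose, the force, the opening and the grip force at its end, in the units of the state.
- get_state(): the state, without advancing time (a new reading comes with each control period).
- eyes.capture(name): name is "side" or "top"; returns the picture (400x640x3 uint8, red, green, blue); there is no depth.
- eyes.calibration(name): a dict with "mtx" (3x3 intrinsics, pixels), "k1" (the pictures are not rectified: a ray, as slopes to the right and down, at radius r is drawn at 1 + k1 r^2 times it, then the intrinsics apply), "rvec" (rotation vector, rad) and "tvec" (3), from world to camera coordinates, as OpenCV has them. Camera axes: x right, y down, z forward; pixel columns grow to the right and rows downward; lengths in m; the calibration is good to about 2 mm. A picture is of the moment at which its call begins. calibration takes no time and is no camera call.
- close_job(): hands the job in; it is judged then, once.
Trained networks look in the newest picture that a camera, given by its name, has taken for a name from the list of things; names that differ only in an ending like _2 or _b are one class to them, and where a whole thing is asked for, a point or a joint stands for the part that bears it (a point fixed in the world has none). Each returns a list of dicts, best first, with "score" (0 to 1); they miss things now and then, are a little off and sometimes report something else, mostly with a low value. They report only what shows in the picture. A call takes as long as a camera call.
- finder.silhouettes(camera, target): "pixels" (400x640 bool, what is visible of it).
- finder.tip_of(camera, target): "location" ([x, y, z] in m, in the coordinates of the camera as it stood for that picture, good to about 4 mm: a listed point, or the origin of a listed thing).
The state is a dict: "time_s": time; "joint_pos": joint angles; "dq": joint speeds; "tau": joint torques, N m; "position": TCP position; "tool_rot": TCP orientation; "force": force on the tool from outside, world axes, zero at the start; "ft_torque": the same for the moment, N m; "gripper_width": finger opening in m; "grasp_force": force on a finger pad.
Only numpy, scipy, OpenCV 4.12 (cv2) and the standard library are available. Lean on these libraries where they do the work, as an engineer would, in place of code of your own. Each camera call takes 0.05 s, during which the arm holds its last target. There are 200 camera calls.

## Working session

There is one attempt and no reset: what is moved stays moved. The work goes in short steps, Python scripts to look and compute and a tool call to move; the robot and the scene stay as the last step left them, time stands still between calls to the robot, and variables do not carry over. Pictures are saved under pics/ and viewed, at most 10 in all, crops included, and the job is handed in when it is done.

Besides the shell and the picture viewer there is one more tool, called after "Call:" as a command line: name --argument value ..., lists and objects as JSON in quotes. step_arm: Moves the arm, as the interface text tells. Shifts and turns lie within -1 to 1; 1 stands for 500 mm of shift or 60 degrees of turn. Its arguments: {"type":"object","properties":{"steps":{"type":"array","items":{"type":"object","properties":{"dp":{"type":"array","items":{"type":"number","minimum":-1,"maximum":1}},"delta_rot":{"type":"array","items":{"type":"number","minimum":-1,"maximum":1}}}}},"claw":{"type":"number"}},"required":["steps"]}

```bash
mkdir -p pics
cat > h.py <<'E'
import numpy as np, cv2
from cell import get_state, eyes, close_job, finder
from scipy.spatial.transform import Rotation as R
def cal(n):
    c=eyes.calibration(n); return np.array(c['mtx']),c['k1'],cv2.Rodrigues(np.array(c['rvec'],float))[0],np.array(c['tvec'],float).ravel()
def c2w(n,p):
    K,k,Rm,t=cal(n); return Rm.T@(np.array(p)-t)
def proj(n,P):
    K,k,Rm,t=cal(n); q=(Rm@np.atleast_2d(P).T).T+t; s=q[:,:2]/q[:,2:]; s=s*(1+k*(s**2).sum(1,keepdims=True)); return s@K[:2,:2].T+K[:2,2]
def plane(n,uv,z):
    K,k,Rm,t=cal(n); uv=np.atleast_2d(np.array(uv,float))
    d=cv2.undistortPoints(uv[:,None],K,np.array([k,0,0,0,0.]))[:,0]
    r=np.c_[d,np.ones(len(d))]@Rm; o=-Rm.T@t
    return o+r*((z-o[2])/r[:,2])[:,None]
def tip(n,name):
    return [(round(d['score'],2),c2w(n,d['location']).round(4)) for d in finder.tip_of(n,name)[:2]]
E
python3 - <<'E'
from h import *
s=get_state(); print(s['time_s'],s['position'],s['tool_rot'],R.from_quat(np.roll(s['tool_rot'],-1)).as_matrix().round(3))
for n in('top','side'):
    cv2.imwrite(f'pics/{n}0.png',eyes.capture(n)[:,:,::-1])
    K,k,Rm,t=cal(n); print(n,K[0,0],(-Rm.T@t).round(3))
    for a in('flashing','flashing_edge','gauge','gauge_cap','gauge_foot','panel','deck','lap_mouth','shingle','oil_bottle','stain_bottle','pen_marker','calc','cup','slides','tweezers'): 
        try: print(a,tip(n,a))
        except Exception as e: print(a,e)
print(get_state()['time_s'])
E
```

```text
0.0 [0.23444731 0.57881351 0.22180833] [-1.01947120e-04  1.91209064e-01  9.81549004e-01 -7.98092977e-04] [[-0.927  0.375 -0.001]
 [ 0.375  0.927 -0.002]
 [-0.    -0.002 -1.   ]]
top 412.01990127645894 [0.315 0.043 1.65 ]
flashing [(0.64, array([0.5183, 0.2613, 0.0085])), (0.61, array([0.5642, 0.3491, 0.0316]))]
flashing_edge [(0.9, array([0.5844, 0.2495, 0.0111]))]
gauge [(0.94, array([0.5282, 0.2635, 0.0007]))]
gauge_cap [(0.45, array([0.5629, 0.3473, 0.1387]))]
gauge_foot [(0.65, array([ 0.5461, -0.2161,  0.0155])), (0.59, array([0.5607, 0.3519, 0.031 ]))]
panel [(0.56, array([ 0.5382, -0.211 , -0.0035]))]
deck [(0.74, array([ 0.5415, -0.2116,  0.0046]))]
lap_mouth [(0.67, array([ 0.5466, -0.2134,  0.0159]))]
shingle it knows: calc, cup, deck, flashing, flashing_edge, gauge, gauge_cap, gauge_foot, lap_mouth, oil_bottle, panel, pen_marker, slides, stain_bottle, tweezers
oil_bottle [(0.36, array([0.6016, 0.0275, 0.0031]))]
stain_bottle [(0.47, array([0.4434, 0.467 , 0.001 ]))]
pen_marker [(0.65, array([ 0.378 , -0.002 ,  0.0024]))]
calc [(0.62, array([ 0.4675, -0.5589,  0.004 ])), (0
[... 829 characters left out ...]

lap_mouth [(0.96, array([ 0.5475, -0.2086,  0.0189]))]
shingle it knows: calc, cup, deck, flashing, flashing_edge, gauge, gauge_cap, gauge_foot, lap_mouth, oil_bottle, panel, pen_marker, slides, stain_bottle, tweezers
oil_bottle [(0.59, array([6.059e-01, 2.480e-02, 5.000e-04])), (0.45, array([0.4462, 0.4693, 0.0006]))]
stain_bottle [(0.69, array([0.445 , 0.4717, 0.    ]))]
pen_marker [(0.61, array([ 3.778e-01, -1.000e-04,  5.000e-04]))]
calc [(0.47, array([ 0.4681, -0.5575,  0.0022]))]
cup [(0.43, array([ 0.5956, -0.4992,  0.0046]))]
slides [(0.61, array([ 0.4296,  0.6275, -0.0014]))]
tweezers [(0.43, array([ 3.654e-01, -4.170e-01, -3.000e-04])), (0.18, array([0.3747, 0.0022, 0.0031]))]
1.6
```

View pics/top0.png

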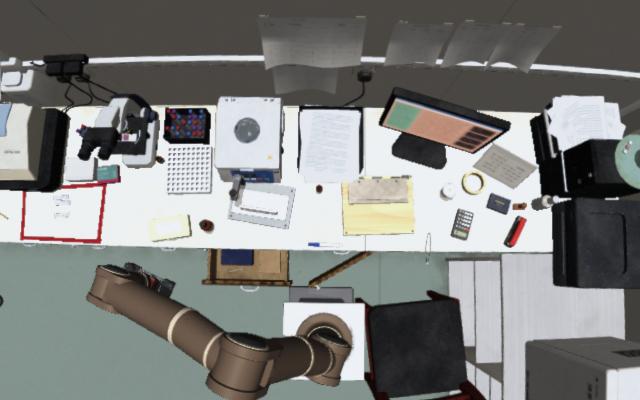

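View pics/side0.png

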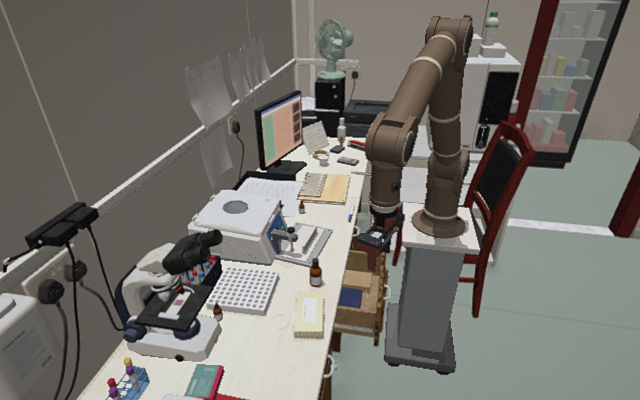

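```bash
cat > fit.py <<'E'
from h import *
from scipy.optimize import minimize
def box(x0,x1,y0,y1,z0,z1): return np.array([[x,y,z] for x in(x0,x1) for y in(y0,y1) for z in(z0,z1)])/1e3
G=[box(-65,105,-125,125,0,12),box(78,102,80,110,12,110),box(2,102,82,108,88,110),box(10,40,80,110,128,138),box(20,30,90,100,36,128)]
F=lambda z:[b+[0,0,z] for b in(box(-25,75,-110,110,0,4),box(-5,5,-75,75,0,43.5))]
P=[box(-120,120,-145,145,0,18),box(5,120,-120,120,18,24)]
S=4
def render(n,boxes,p,yaxis=True):
    c,s=np.cos(p[2]),np.sin(p[2]); M=np.array([[c,-s,0],[s,c,0],[0,0,1]])
    im=np.zeros((400*S,640*S),np.uint8)
    for b in boxes:
        uv=proj(n,b@M.T+[p[0],p[1],0]); cv2.fillConvexPoly(im,cv2.convexHull(((uv+.5)*S*16).astype(np.int32)),255,shift=4)
    return cv2.resize(im,(640,400),interpolation=cv2.INTER_AREA)/255.
def fit(masks,boxes,p0,ign=None):
    def cost(p):
        e=0
        for n,m in masks.items():
            d=np.abs(render(n,boxes,p)-m)
            if ign: d=d*(1-ign[n])
            e+=d.sum()
        return e
    p0=np.array(p0); sim=np.array([p0,p0+[.008,0,0],p0+[0,.008,0],p0+[0,0,.05]])
    r=minimize(cost,p0,method='Nelder-Mead',options=dict(initial_simplex=sim,xatol=1e-4,fatol=.1)); return r.x,r.fun,sum(m.sum() for m in masks.values())
def mask(n,a): 
    d=finder.silhouettes(n,a); return d[0]['pixels'].astype(float) if d else np.zeros((400,640))
E
python3 - <<'E'
from fit import *
M={}
for n in('top','side'):
    eyes.capture(n)
    for a in('gauge','flashing','panel'): M[n,a]=mask(n,a)
np.savez('m.npz',**{f'{n}_{a}':v for (n,a),v in M.items()})
for sets in(('top',),('side',),('top','side')):
    g=fit({n:np.maximum(M[n,'gauge'],M[n,'flashing']) for n in sets},G,[.526,.262,-.15])
    ig={n:(render(n,G[1:],g[0])>0) for n in sets}
    f=fit({n:M[n,'flashing'] for n in sets},F(.012),[.516,.265,-.2],ig)
    p=fit({n:M[n,'panel'] for n in sets},P,[.541,-.212,-.05])
    for q in(g,f,p): print(sets,q[0].round(4),q[1],q[2])
top=eyes.capture('top')
c=top[165:250,215:425]; c=cv2.resize(c,None,fx=3.8,fy=3.8,interpolation=cv2.INTER_CUBIC)
cv2.imwrite('pics/c1.png',c[:,:,::-1])
E
```

```text
('top',) [ 0.5208  0.2608 -0.1449] 216.4470588235294 2523.0
('top',) [ 0.5126  0.2641 -0.1255] 49.12941176470588 1319.0
('top',) [ 0.6431 -0.2015 -0.3655] 2797.462745098039 1459.0
('side',) [ 0.5224  0.2593 -0.1306] 175.55686274509804 1811.0
('side',) [ 0.5135  0.264  -0.1281] 36.93333333333334 815.0
('side',) [ 0.5828 -0.2782  0.2691] 851.0509803921568 541.0Traceback (most recent call last):
  File "<stdin>", line 11, in <module>
  File "fit.py", line 23, in fit
    r=minimize(cost,p0,method='Nelder-Mead',options=dict(initial_simplex=sim,xatol=1e-4,fatol=.1)); return r.x,r.fun,sum(m.sum() for m in masks.values())
    res = _minimize_neldermead(fun, x0, args, callback, bounds=bounds,
                               **options)
    fxr = func(xr)
    fx = function(np.copy(x), *(wrapper_args + args))
  File "fit.py", line 18, in cost
    d=np.abs(render(n,boxes,p)-m)
             ~~~~~~^^^^^^^^^^^
  File "fit.py", line 12, in render
    uv=proj(n,b@M.T+[p[0],p[1],0]); cv2.fillConvexPoly(im,cv2.convexHull(((uv+.5)*S*16).astype(np.int32)),255,shift=4)
  File "h.py", line 9, in proj
    K,k,Rm,t=cal(n); q=(Rm@np.atleast_2d(P).T).T+t; s=q[:,:2]/q[:,2:]; s=s*(1+k*(s**2).sum(1,keepdims=True)); return s@K[:2,:2].T+K[:2,2]
             ~~~^^^
  File "h.py", line 5, in cal
    c=eyes.calibration(n); return np.array(c['mtx']),c['k1'],cv2.Rodrigues(np.array(c['rvec'],float))[0],np.array(c['tvec'],float).ravel()
ValueError: time passes only in moves, steps and waits
```

```bash
sed -i 's/^def cal/import functools\n@functools.cache\ndef cal/' h.py
python3 - <<'E'
from fit import *
z=np.load('m.npz')
both=lambda a:{n:z[f'{n}_{a}'] for n in('top','side')}
mg=both('gauge');mf=both('flashing')
g=fit({n:np.maximum(mg[n],mf[n]) for n in mg},G,[.522,.26,-.14]); print(g)
ig={n:(render(n,G[1:],g[0])>0) for n in mg}
print(fit(mf,F(.012),[.513,.264,-.13],ig))
D={}
for n in('top','side'):
    im=eyes.capture(n)
    cs=[d for d in finder.silhouettes(n,'deck')+finder.silhouettes(n,'panel')]
    for d in cs: 
        v,u=np.nonzero(d['pixels']); print(n,round(d['score'],2),len(u),u.min(),u.max(),v.min(),v.max())
    D[n]=np.max([d['pixels'].astype(float) for d in cs if 1],0)
    if n=='top': top=im
np.savez('d.npz',**D)
c=top[165:250,215:425]; c=cv2.resize(c,None,fx=3.8,fy=3.8,interpolation=cv2.INTER_CUBIC)
cv2.imwrite('pics/c1.png',c[:,:,::-1])
E
```

```text
(array([ 0.52121788,  0.26045281, -0.1421954 ]), np.float64(402.14509803921567), np.float64(4334.0))
(array([ 0.51303206,  0.26378139, -0.12853334]), np.float64(88.18039215686275), np.float64(2134.0))
top 0.72 2462 342 413 174 234
top 0.76 1520 344 412 174 232
side 0.75 819 297 349 174 203
side 0.61 81 287 294 227 251
side 0.94 548 297 339 172 204
```

View pics/c1.png

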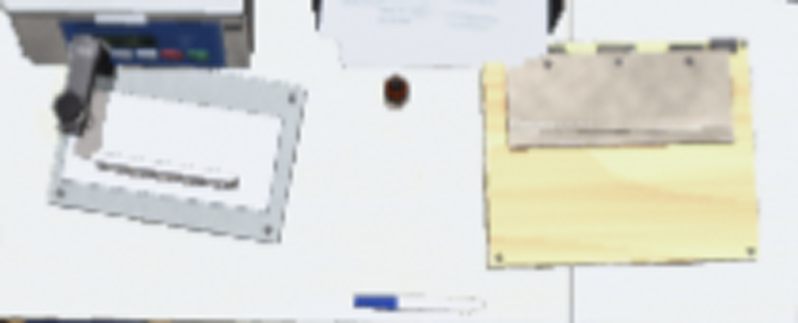

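Run:
```python
from fit import *
D=dict(np.load('d.npz')); D['side'][:, :297]=0
for s in(('top',),('side',),('top','side')):
    print(s,fit({n:D[n] for n in s},P,[.541,-.212,.03]))
z=np.load('m.npz')
# residual check of cap
for p in([.5212,.2605,-.142],[.526,.262,-.142]):
  c,s=np.cos(p[2]),np.sin(p[2]); print(p[0]+c*.025-s*.095,p[1]+s*.025+c*.095)
# pixel check of cap & base corners & panel
q=[.541,-.211,.03]
def W(p,l): c,s=np.cos(p[2]),np.sin(p[2]); l=np.array(l)/1e3; return np.c_[p[0]+c*l[:,0]-s*l[:,1],p[1]+s*l[:,0]+c*l[:,1],l[:,2]]
g=[.5212,.2605,-.142]
crop=lambda uv:((uv+.5-[215,165])*3.8).round(0)
print(crop(proj('top',W(g,[[25,95,138],[-65,125,12],[-65,-125,12],[105,-125,12]]))))
print(crop(proj('top',W(q,[[-120,145,9],[-120,-145,9],[5,120,27],[5,-120,27],[120,145,9]]))))
```

```text
('top',) (array([ 0.5413574 , -0.21161553,  0.0645995 ]), np.float64(377.39607843137253), np.float64(3971.0))
('side',) (array([ 0.54342713, -0.21393644,  0.064941  ]), np.float64(145.38823529411764), np.float64(1355.0))
('top', 'side') (array([ 0.54188863, -0.2130647 ,  0.05709486]), np.float64(527.6823529411765), np.float64(5326.0))
0.5593930835353244 0.3510057366693611
0.5641930835353244 0.35250573666936114
[[ 66. 107.]
 [ 46. 205.]
 [279. 243.]
 [306.  85.]]
[[485. 268.]
 [759. 263.]
 [507. 147.]
 [734. 144.]
 [479.  43.]]
```

Run:
```python
from fit import *
im=eyes.capture('top'); print(get_state()['time_s'])
a=plane('top',[[262,182.]],0)[0]; print('box base',a.round(3))
for h in(.1,.15,.2,.25,.3): print(h,plane('top',[[262,170.]],h)[0].round(3))
# panel edges: yellowness, subpixel
y=(im[:,:,0].astype(float)+im[:,:,1])/2-im[:,:,2]
def half(prof):
    lo,hi=0,np.median(prof[-4:]); t=hi/2; i=np.argmax(prof>t); return i-1+(t-prof[i-1])/(prof[i]-prof[i-1]) if i>0 else np.nan
pts={'front':[[u,242-half(y[242:224:-1,u])] for u in range(350,406)],
 'left':[[333+half(y[v,333:350]),v] for v in range(190,228)],
 'right':[[424-half(y[v,424:406:-1]),v] for v in range(190,228)]}
for k,p in pts.items():
    p=np.array(p); w=plane('top',p,.018)[:,:2]
    d=cv2.fitLine(w[np.isfinite(w).all(1)].astype(np.float32),cv2.DIST_HUBER,0,.01,.01).ravel(); print(k,d.round(4),np.arctan2(d[1],d[0]).round(4))
```

```text
2.35
box base [0.628 0.257 0.   ]
0.1 [0.656 0.246 0.1  ]
0.15 [0.645 0.239 0.15 ]
0.2 [0.634 0.233 0.2  ]
0.25 [0.623 0.226 0.25 ]
0.3 [0.612 0.22  0.3  ]
front [ 0.0399 -0.9992  0.4228 -0.2111] -1.5308
left [ 0.9995  0.0303  0.53   -0.0696] 0.0303
right [ 0.9993  0.037   0.5031 -0.3554] 0.037
```

Call:
step_arm --steps '[{"dp":[0,0,0],"delta_rot":[0,0,-0.083]},{"dp":[0,0,0],"delta_rot":[0,0,-0.083]},{"dp":[0,0,0],"delta_rot":[0,0,-0.083]}]' --claw 1

```text
time_s: 2.6
position: [0.2345, 0.5793, 0.2227]
tool_rot: [0.0, 0.06, 0.998, 0.0]
force: [-0.0, -0.2, -0.6]
gripper_width: 0.0713
grasp_force: 0.0
```

Call:
step_arm --steps '[{"dp":[-0.07,-0.0376,0]},{"dp":[-0.07,-0.0376,0]},{"dp":[-0.07,-0.0376,0]},{"dp":[-0.07,-0.0376,0]},{"dp":[-0.07,-0.0376,0]},{"dp":[-0.07,-0.0376,0]},{"dp":[-0.07,-0.0376,0]},{"dp":[-0.07,-0.0376,0.02]},{"dp":[-0.07,-0.0376,0.02]},{"dp":[-0.07,-0.0376,0.02]}]'

```text
schema error: expected keys dp, delta_rot
```

Call:
step_arm --steps '[{"dp":[0,0,0.02]},{"dp":[0,0,0]},{"dp":[0,0,0]}]'

```text
schema error: expected keys dp, delta_rot
```

Run:
```python
from h import *
s=get_state();print(s['time_s'],s['position'],s['gripper_width'],s['force'])
for n in('side','top'):
    im=eyes.capture(n); print(n,tip(n,'gauge_cap'))
    uv=proj(n,s['position'])[0]; print(uv)
    if n=='side':
        c=cv2.resize(im[200:290,230:360],None,fx=6,fy=6,interpolation=cv2.INTER_CUBIC); cv2.imwrite('pics/c2.png',c[:,:,::-1])
```

```text
2.6 [0.23454722 0.57932417 0.22267014] 0.07125858006164075 [-0.03258729 -0.24012943 -0.57300635]
side [(0.73, array([ 0.607 ,  0.0291, -0.0012])), (0.34, array([ 3.678e-01, -4.138e-01, -2.000e-04]))]
[378.33371844 260.34331362]
top [(0.7, array([ 0.5965, -0.4905,  0.0018])), (0.6, array([0.5627, 0.3452, 0.1364]))]
[158.67594664 280.1594777 ]
```

View pics/c2.png

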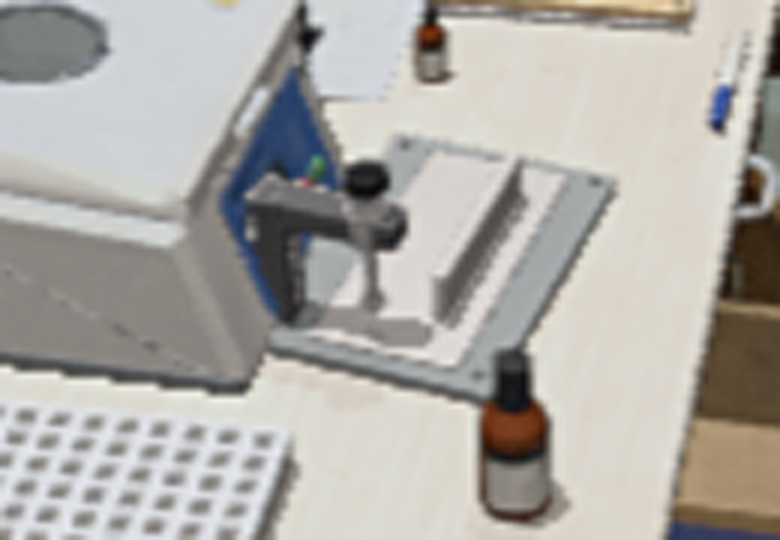

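Call:
step_arm --steps '[{"dp":[-0.07,-0.0376,0],"delta_rot":[0,0,0]},{"dp":[-0.07,-0.0376,0],"delta_rot":[0,0,0]},{"dp":[-0.07,-0.0376,0],"delta_rot":[0,0,0]},{"dp":[-0.07,-0.0376,0],"delta_rot":[0,0,0]},{"dp":[-0.07,-0.0376,0],"delta_rot":[0,0,0]},{"dp":[-0.07,-0.0376,0],"delta_rot":[0,0,0]},{"dp":[-0.07,-0.0376,0],"delta_rot":[0,0,0]},{"dp":[-0.07,-0.0376,0.02],"delta_rot":[0,0,0]},{"dp":[-0.07,-0.0376,0.02],"delta_rot":[0,0,0]},{"dp":[-0.07,-0.0376,0.02],"delta_rot":[0,0,0]}]'

```text
time_s: 3.63
position: [0.5602, 0.3483, 0.1927]
tool_rot: [0.0, 0.063, 0.998, 0.0]
force: [0.0, 0.9, 0.6]
gripper_width: 0.0006
grasp_force: 0.0
```

Run:
```python
from h import *
print(plane('side',[[290.5,229.2]],.134),plane('top',[[215+70/3.8-.5,165+108/3.8-.5]],.138))
s=get_state();print(s['time_s'],s['position'],s['gripper_width'],s['force'],R.from_quat(np.roll(s['tool_rot'],-1)).as_matrix().round(3))
```

```text
[[0.56181817 0.35182597 0.134     ]] [[0.5588104  0.34704429 0.138     ]]
3.6333 [0.5602021  0.34827916 0.19268266] 0.000639924389699732 [0.04971506 0.87473138 0.60708898] [[-0.992  0.126  0.001]
 [ 0.126  0.992  0.001]
 [-0.001  0.001 -1.   ]]
```

Call:
step_arm --steps '[{"dp":[0,0.001,0.033],"delta_rot":[0,0,0]},{"dp":[0,0,0.033],"delta_rot":[0,0,0]},{"dp":[0,0,0.033],"delta_rot":[0,0,0]},{"dp":[0,0,0.006],"delta_rot":[0,0,0]},{"dp":[0,0,0.006],"delta_rot":[0,0,0]},{"dp":[0,0,0.006],"delta_rot":[0,0,0]},{"dp":[0,0,0.006],"delta_rot":[0,0,0]},{"dp":[0,0,0.006],"delta_rot":[0,0,0]},{"dp":[0,0,0.004],"delta_rot":[0,0,0]},{"dp":[0,0,0.002],"delta_rot":[0,0,0]}]'

```text
time_s: 4.47
position: [0.5591, 0.3504, 0.1256]
tool_rot: [0.0, 0.062, 0.998, 0.0]
force: [0.7, -0.5, 1.7]
gripper_width: 0.0005
grasp_force: 1.0
```

Force baseline ~0.6 N noise; spring felt. Continue gently.

Call:
step_arm --steps '[{"dp":[0,0,0.004],"delta_rot":[0,0,0]},{"dp":[0,0,0.004],"delta_rot":[0,0,0]},{"dp":[0,0,0.002],"delta_rot":[0,0,0]},{"dp":[0,0,0.002],"delta_rot":[0,0,0]},{"dp":[0,0,0],"delta_rot":[0,0,0]}]'

```text
time_s: 4.88
position: [0.559, 0.3503, 0.1192]
tool_rot: [0.0, 0.062, 0.998, 0.0]
force: [1.0, 1.0, 2.8]
gripper_width: 0.0002
grasp_force: 1.3
```

Call:
step_arm --steps '[{"dp":[0,0,0.002],"delta_rot":[0,0,0]},{"dp":[0,0,0.002],"delta_rot":[0,0,0]},{"dp":[0,0,0.002],"delta_rot":[0,0,0]},{"dp":[0,0,0.0],"delta_rot":[0,0,0]}]'

```text
time_s: 5.22
position: [0.5591, 0.3504, 0.1184]
tool_rot: [0.001, 0.062, 0.998, 0.001]
force: [-2.8, -1.6, 15.5]
gripper_width: 0.0005
grasp_force: 7.8
```

Call:
step_arm --steps '[{"dp":[0,0,0],"delta_rot":[0,0,0]},{"dp":[0,0,0],"delta_rot":[0,0,0]},{"dp":[0,0,0],"delta_rot":[0,0,0]},{"dp":[0,0,0],"delta_rot":[0,0,0]},{"dp":[0,0,-0.01],"delta_rot":[0,0,0]},{"dp":[0,0,-0.02],"delta_rot":[0,0,0]},{"dp":[0,0,-0.03],"delta_rot":[0,0,0]},{"dp":[0,0,-0.05],"delta_rot":[0,0,0]},{"dp":[0,0,-0.06],"delta_rot":[0,0,0]}]'

```text
time_s: 5.97
position: [0.5573, 0.3487, 0.2002]
tool_rot: [-0.002, 0.062, 0.998, -0.002]
force: [0.4, 1.2, -0.1]
gripper_width: 0.0005
grasp_force: 0.0
```

Run:
```python
from h import *
s=get_state();print(s['time_s'],s['position'],s['force'])
M=R.from_quat(np.roll(s['tool_rot'],-1)).as_matrix()
print(M.T@(np.array([.513,.264,.16])-s['position'])/.5)
```

```text
5.9667 [0.55733159 0.34870795 0.20015448] [ 0.40183956  1.17848061 -0.10773433]
[ 0.06670636 -0.17879157  0.08121744]
```

Call:
step_arm --steps '[{"dp":[0.0222,-0.0596,0],"delta_rot":[0,0,0]},{"dp":[0.0222,-0.0596,0],"delta_rot":[0,0,0]},{"dp":[0.0222,-0.0596,0],"delta_rot":[0,0,0]},{"dp":[0,0,0],"delta_rot":[0,0,0.1156]},{"dp":[0,0,0],"delta_rot":[0,0,0.1156]},{"dp":[0,0,0],"delta_rot":[0,0,0.1156]},{"dp":[0,0,0],"delta_rot":[0,0,0.1156]},{"dp":[0,0,0],"delta_rot":[0,0,0.1156]},{"dp":[0,0,0],"delta_rot":[0,0,0.1156]},{"dp":[0,0,0],"delta_rot":[0,0,0.1156]}]' --claw 0

```text
time_s: 6.8
position: [0.5141, 0.2648, 0.201]
tool_rot: [-0.0, 0.47, 0.883, -0.001]
force: [-0.5, 0.3, 0.3]
gripper_width: 0.0435
grasp_force: 0.0
```

Call:
step_arm --steps '[{"dp":[0,0,0],"delta_rot":[0,0,0.1156]},{"dp":[0,0,0],"delta_rot":[0,0,0.1156]},{"dp":[0,0,0],"delta_rot":[0,0,0.1156]},{"dp":[0,0,0],"delta_rot":[0,0,0.1156]},{"dp":[0,0,0],"delta_rot":[0,0,0.1156]},{"dp":[0,0,0],"delta_rot":[0,0,0.1156]},{"dp":[0,0,0],"delta_rot":[0,0,0]}]'

```text
time_s: 7.38
position: [0.5141, 0.2649, 0.201]
tool_rot: [-0.0, 0.752, 0.659, -0.001]
force: [-0.3, 0.8, 0.3]
gripper_width: 0.0442
grasp_force: 0.0
```

Run:
```python
from h import *
s=get_state();print(s['time_s'],s['position'],s['force'],s['joint_pos'],s['gripper_width'])
M=R.from_quat(np.roll(s['tool_rot'],-1)).as_matrix()
print(M.round(4))
eyes.capture('side');print(tip('side','flashing'),tip('side','flashing_edge'),tip('side','gauge_foot'))
print(M.T@(np.array([.513,.264,.026])-s['position'])/.5)
```

```text
7.3833 [0.51413067 0.26493215 0.20097718] [-0.26491139  0.83365005  0.31014856] [-0.84745411  0.36223079  0.37568045  1.75807321 -0.15010072  1.05097115
 -0.55147036] 0.044160090058225736
[[ 1.321e-01  9.912e-01 -1.200e-03]
 [ 9.912e-01 -1.321e-01 -9.000e-04]
 [-1.100e-03 -1.100e-03 -1.000e+00]]
[(0.86, array([0.511 , 0.2644, 0.0107])), (0.54, array([ 0.5504, -0.21  ,  0.0232]))] [(0.7, array([0.5835, 0.252 , 0.01  ]))] [(0.48, array([0.5624, 0.351 , 0.0325]))]
[-0.00177848 -0.00162622  0.34995833]
```

Call:
step_arm --steps '[{"dp":[-0.002,-0.002,0.06],"delta_rot":[0,0,0]},{"dp":[0,0,0.07],"delta_rot":[0,0,0]},{"dp":[0,0,0.07],"delta_rot":[0,0,0]},{"dp":[0,0,0.07],"delta_rot":[0,0,0]},{"dp":[0,0,0.05],"delta_rot":[0,0,0]},{"dp":[0,0,0.02],"delta_rot":[0,0,0]},{"dp":[0,0,0.01],"delta_rot":[0,0,0]},{"dp":[0,0,0],"delta_rot":[0,0,0]}]'

```text
time_s: 8.25
position: [0.5136, 0.2642, 0.0259]
tool_rot: [-0.0, 0.75, 0.661, -0.0]
force: [-0.1, -0.1, -0.7]
gripper_width: 0.0439
grasp_force: 0.0
```

Call:
step_arm --steps '[{"dp":[0,0,0],"delta_rot":[0,0,0]},{"dp":[0,0,0],"delta_rot":[0,0,0]},{"dp":[0,0,0],"delta_rot":[0,0,0]},{"dp":[0,0,0],"delta_rot":[0,0,0]},{"dp":[0,0,0],"delta_rot":[0,0,0]},{"dp":[0,0,0],"delta_rot":[0,0,0]}]' --claw 1

```text
time_s: 8.75
position: [0.5136, 0.2648, 0.0268]
tool_rot: [-0.0, 0.75, 0.661, 0.0]
force: [-2.1, -1.3, 4.8]
gripper_width: 0.0096
grasp_force: 30.0
```

Call:
step_arm --steps '[{"dp":[0,0,-0.006],"delta_rot":[0,0,0]},{"dp":[0,-0.02,-0.004],"delta_rot":[0,0,0]},{"dp":[0,-0.04,0],"delta_rot":[0,0,0]},{"dp":[0,-0.06,0],"delta_rot":[0,0,0]},{"dp":[0,-0.06,0],"delta_rot":[0,0,0]},{"dp":[0,-0.04,0],"delta_rot":[0,0,0]},{"dp":[0,-0.02,0],"delta_rot":[0,0,0]},{"dp":[0,0,0],"delta_rot":[0,0,0]},{"dp":[0,0,0],"delta_rot":[0,0,0]}]'

```text
time_s: 9.5
position: [0.395, 0.2801, 0.0315]
tool_rot: [0.0, 0.75, 0.661, 0.001]
force: [0.7, 0.3, -0.8]
gripper_width: 0.0095
grasp_force: 30.0
```

Run:
```python
from fit import *
s=get_state();p=s['position'];print(s['time_s'],p,s['force'],s['gripper_width'])
M=R.from_quat(np.roll(s['tool_rot'],-1)).as_matrix()
print(M.round(4), np.arctan2(M[1,1],M[0,1]))
eyes.capture('side');print(tip('side','flashing'),tip('side','flashing_edge'),tip('side','gauge_foot'))
eyes.capture('top');print(tip('top','flashing'),tip('top','flashing_edge'))
# targets
pan=np.array([.541,-.2117,.036]);c,si=np.cos(.036),np.sin(.036)
t=np.array([pan[0]+c*(-.11),pan[1]+si*(-.11),.09]); print(t, M.T@(t-p)/.5)
```

```text
9.5 [0.39498585 0.28007691 0.03152296] [ 0.67114879  0.26007219 -0.82658526] 0.009478802995536278
[[ 1.258e-01  9.921e-01  1.000e-03]
 [ 9.921e-01 -1.258e-01  6.000e-04]
 [ 7.000e-04  1.000e-03 -1.000e+00]] -0.1261212291741938
[(0.62, array([0.3971, 0.2837, 0.0148]))] [(0.64, array([0.4486, 0.4712, 0.0013])), (0.59, array([0.4676, 0.268 , 0.0164]))] [(0.44, array([0.5571, 0.3522, 0.034 ]))]
[(0.78, array([0.3998, 0.277 , 0.01  ]))] [(0.86, array([0.4636, 0.2655, 0.0165]))]
[ 0.43107127 -0.21565914  0.09      ] [-0.97443278  0.19642398 -0.11748275]
```

Call:
step_arm --steps '[{"dp":[0,0,-0.06],"delta_rot":[0,0,0]},{"dp":[0,0,-0.06],"delta_rot":[0,0,0]},{"dp":[-0.04,0.008,0],"delta_rot":[0,0,0]},{"dp":[-0.07,0.014,0],"delta_rot":[0,0,0]},{"dp":[-0.075,0.015,0],"delta_rot":[0,0,0]},{"dp":[-0.075,0.015,0],"delta_rot":[0,0,0]},{"dp":[-0.075,0.015,0],"delta_rot":[0,0,0]},{"dp":[-0.075,0.015,0],"delta_rot":[0,0,0]},{"dp":[-0.075,0.015,0],"delta_rot":[0,0,0]},{"dp":[-0.075,0.015,0],"delta_rot":[0,0,0]}]'

```text
time_s: 10.68
position: [0.4146, -0.0072, 0.0913]
tool_rot: [0.0, 0.751, 0.661, 0.0]
force: [0.8, -0.2, -1.1]
gripper_width: 0.0099
grasp_force: 30.0
```

Call:
step_arm --steps '[{"dp":[-0.075,0.015,0],"delta_rot":[0,0,0]},{"dp":[-0.075,0.015,0],"delta_rot":[0,0,0]},{"dp":[-0.075,0.015,0],"delta_rot":[0,0,0]},{"dp":[-0.075,0.015,0],"delta_rot":[0,0,0]},{"dp":[-0.07,0.014,0],"delta_rot":[0,0,0]},{"dp":[-0.04,0.007,0],"delta_rot":[0,0,0]},{"dp":[0,0,0],"delta_rot":[0,0,-0.08]},{"dp":[0,0,0],"delta_rot":[0,0,-0.075]},{"dp":[0,0,0],"delta_rot":[0,0,0]},{"dp":[0,0,0],"delta_rot":[0,0,0]}]'

```text
time_s: 11.52
position: [0.4286, -0.2139, 0.091]
tool_rot: [-0.0, 0.696, 0.718, 0.0]
force: [-0.0, -0.4, -1.5]
gripper_width: 0.0096
grasp_force: 30.0
```

```bash
cat > loc.py <<'E'
from fit import *
s=get_state();p=s['position'];print(s['time_s'],p,s['force'],s['gripper_width'])
M=R.from_quat(np.roll(s['tool_rot'],-1)).as_matrix()
yaw=np.arctan2(M[1,1],M[0,1]); print(M.round(4), yaw)
mf={}
for n in('top','side'):
    im=eyes.capture(n); print(n,tip(n,'flashing'),tip(n,'flashing_edge'),tip(n,'lap_mouth')); mf[n]=mask(n,'flashing'); print(mf[n].sum())
    cv2.imwrite(f'pics/{n}_{s["time_s"]:.1f}.png',(cv2.resize(im[150:250,320:440],None,fx=6,fy=6,interpolation=cv2.INTER_CUBIC) if n=='top' else cv2.resize(im[150:230,270:370],None,fx=7,fy=7,interpolation=cv2.INTER_CUBIC))[:,:,::-1])
np.savez('mf.npz',**mf)
pan=np.array([.541,-.2117,.036]);c,si=np.cos(.036),np.sin(.036)
d=p[:2]-pan[:2]; print('TCP in panel',c*d[0]+si*d[1],-si*d[0]+c*d[1],p[2],yaw-.036)
E
python3 loc.py; ls pics
```

```text
11.5167 [ 0.4286199  -0.21393838  0.09103111] [-0.02055105 -0.35908179 -1.51133805] 0.009608123217333332
[[-3.230e-02  9.995e-01 -1.000e-04]
 [ 9.995e-01  3.230e-02  2.000e-04]
 [ 2.000e-04 -1.000e-04 -1.000e+00]] 0.032312328698421065
top [(0.75, array([ 0.4331, -0.2166,  0.0729]))] [(0.58, array([ 0.501 , -0.2136,  0.0774]))] [(0.97, array([ 0.5458, -0.2139,  0.0144]))]
636.0
side [] [(0.93, array([ 0.5005, -0.2124,  0.0772])), (0.51, array([0.5576, 0.3508, 0.1361]))] [(0.68, array([ 0.5477, -0.2106,  0.0204]))]
380.0
TCP in panel -0.11238785144530679 0.0018078820225257918 0.0910311095684515 -0.003687671301578932
c1.png
c2.png
side0.png
side_11.5.png
top0.png
top_11.5.png
```

View pics/top_11.5.png

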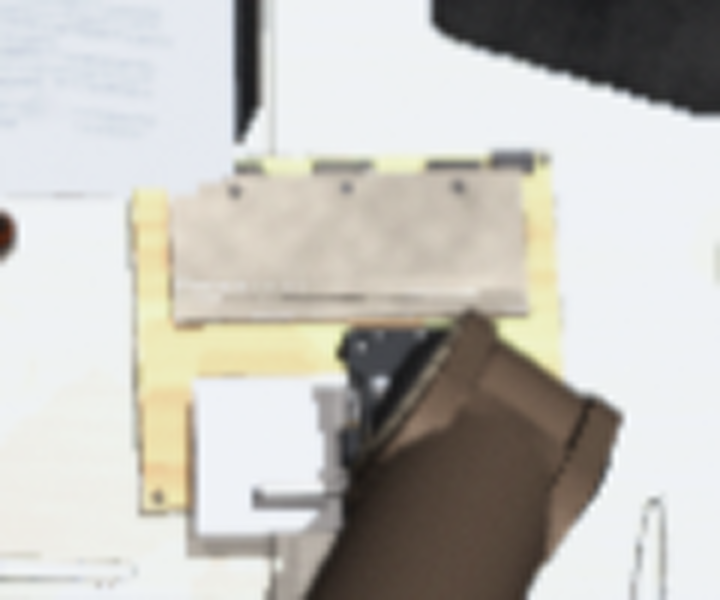

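View pics/side_11.5.png

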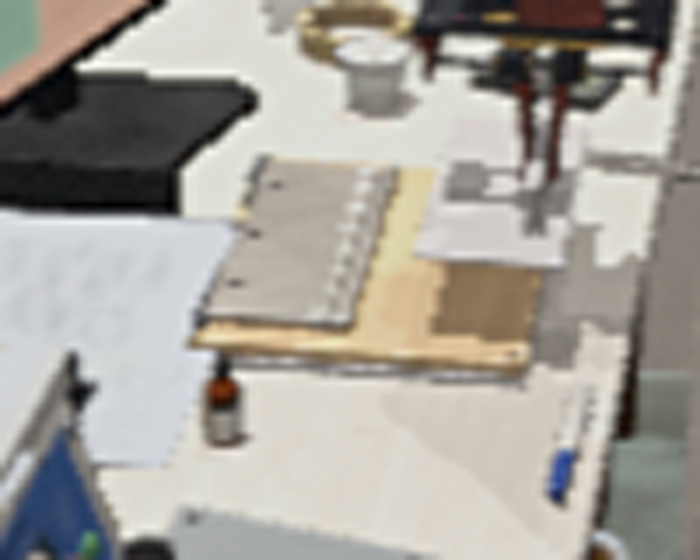

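Run:
```python
from h import *
f=lambda a:(np.array(a)/6+[319.5,149.5])
print('flash left corners',plane('top',f([[192,380],[192,537]]),.080).round(4))
print('upstand left top',plane('top',f([[255,490]]),.119).round(4))
print('shingle front',plane('top',f([[175,324],[527,315]]),.029).round(4), 'deck right/left',plane('top',f([[133,195],[140,512],[555,160]]),.018).round(4))
t=np.array([.0323]);c,s=np.cos(.0323),np.sin(.0323);p=np.array([.4286,-.2139])
for l in([.075,.11],[-.025,.11],[0,.075]): print(p+[c*l[0]-s*l[1],s*l[0]+c*l[1]])
```

```text
flash left corners [[ 0.4977 -0.1007  0.08  ]
 [ 0.3975 -0.1011  0.08  ]]
upstand left top [[ 0.4251 -0.1366  0.119 ]]
shingle front [[ 0.5408 -0.094   0.029 ]
 [ 0.5505 -0.3291  0.029 ]] deck right/left [[ 0.6294 -0.0664  0.018 ]
 [ 0.4167 -0.0723  0.018 ]
 [ 0.6585 -0.3528  0.018 ]]
[ 0.5000085 -0.1015353]
[ 0.40006066 -0.10476474]
[ 0.42617792 -0.13893912]
```

Call:
step_arm --steps '[{"dp":[-0.005,0,0.04],"delta_rot":[0,0,-0.005]},{"dp":[0,0,0.04],"delta_rot":[0,0,0]},{"dp":[0,0,0.02],"delta_rot":[0,0,0]},{"dp":[0,0,0.01],"delta_rot":[0,0,0]},{"dp":[0,0,0.003],"delta_rot":[0,0,0]},{"dp":[0,0,0],"delta_rot":[0,0,0]},{"dp":[0,0,0],"delta_rot":[0,0,0]}]'

```text
time_s: 12.6
position: [0.4293, -0.2164, 0.0352]
tool_rot: [0.0, 0.693, 0.721, 0.0]
force: [1.0, -0.2, -0.9]
gripper_width: 0.0099
grasp_force: 30.0
```

```bash
python3 loc.py
```

```text
12.6 [ 0.42926622 -0.21638515  0.0352168 ] [ 0.96527832 -0.23403457 -0.91059722] 0.009900559744576478
[[-4.040e-02  9.992e-01  8.000e-04]
 [ 9.992e-01  4.040e-02 -2.000e-04]
 [-3.000e-04  8.000e-04 -1.000e+00]] 0.04037379457874729
top [(0.89, array([ 0.4301, -0.2169,  0.0153])), (0.57, array([ 0.5426, -0.2126, -0.0035]))] [(0.77, array([ 0.5005, -0.2161,  0.0192]))] [(0.7, array([ 0.5457, -0.2093,  0.0155]))]
595.0
side [(0.55, array([ 0.4309, -0.2153,  0.0184]))] [(0.84, array([ 0.4998, -0.2153,  0.0203])), (0.69, array([ 3.759e-01, -1.500e-03, -2.000e-04]))] [(0.66, array([ 0.55  , -0.2117,  0.0216]))]
441.0
TCP in panel -0.11183001736108551 -0.0006605675299084339 0.035216796856016065 0.0043737945787472934
```

Call:
step_arm --steps '[{"dp":[0,0.02,0.002],"delta_rot":[0,0,0]},{"dp":[0,0.02,0.001],"delta_rot":[0,0,0]},{"dp":[0,0.016,0],"delta_rot":[0,0,0]},{"dp":[0,0.016,0],"delta_rot":[0,0,0]},{"dp":[0,0.01,0],"delta_rot":[0,0,0]},{"dp":[0,0.01,0],"delta_rot":[0,0,0]},{"dp":[0,0.008,0],"delta_rot":[0,0,0]},{"dp":[0,0.008,0],"delta_rot":[0,0,0]},{"dp":[0,0,0],"delta_rot":[0,0,0]}]'

```text
time_s: 13.85
position: [0.4828, -0.2138, 0.0329]
tool_rot: [-0.0, 0.693, 0.721, -0.0]
force: [-0.5, 1.0, -2.7]
gripper_width: 0.01
grasp_force: 30.0
```

Call:
step_arm --steps '[{"dp":[0,0.008,0],"delta_rot":[0,0,0]},{"dp":[0,0.008,0],"delta_rot":[0,0,0]},{"dp":[0,0.006,0],"delta_rot":[0,0,0]},{"dp":[0,0.006,0],"delta_rot":[0,0,0]},{"dp":[0,0.004,0],"delta_rot":[0,0,0]},{"dp":[0,0.002,0],"delta_rot":[0,0,0]},{"dp":[0,0,0],"delta_rot":[0,0,0]}]'

```text
time_s: 14.43
position: [0.5002, -0.2131, 0.0331]
tool_rot: [0.0, 0.693, 0.721, 0.0]
force: [0.9, 0.6, -2.9]
gripper_width: 0.0101
grasp_force: 30.0
```

Call:
step_arm --steps '[{"dp":[0,0.002,0],"delta_rot":[0,0,0]},{"dp":[0,0.002,0],"delta_rot":[0,0,0]},{"dp":[0,0.002,0],"delta_rot":[0,0,0]},{"dp":[0,0,0],"delta_rot":[0,0,0]}]'

```text
time_s: 14.77
position: [0.5026, -0.2131, 0.0331]
tool_rot: [-0.0, 0.693, 0.721, -0.0]
force: [-0.3, -0.2, -3.0]
gripper_width: 0.0099
grasp_force: 30.0
```

Call:
step_arm --steps '[{"dp":[0,0,0.002],"delta_rot":[0,0,0]},{"dp":[0,0.002,0],"delta_rot":[0,0,0]},{"dp":[0,0.002,0],"delta_rot":[0,0,0]},{"dp":[0,0,0],"delta_rot":[0,0,0]}]'

```text
time_s: 15.1
position: [0.5026, -0.2131, 0.0327]
tool_rot: [-0.002, 0.693, 0.721, -0.001]
force: [-11.9, 2.3, 12.8]
gripper_width: 0.01
grasp_force: 30.0
```

Call:
step_arm --steps '[{"dp":[0,-0.001,0],"delta_rot":[0,0,0]},{"dp":[0,0,0],"delta_rot":[0,0,0]},{"dp":[0,0,0],"delta_rot":[0,0,0]},{"dp":[0,0,0],"delta_rot":[0,0,0]},{"dp":[0,0,0],"delta_rot":[0,0,0]}]'

```text
time_s: 15.52
position: [0.5026, -0.2131, 0.0327]
tool_rot: [-0.001, 0.693, 0.721, -0.0]
force: [-10.0, 2.8, 10.2]
gripper_width: 0.01
grasp_force: 30.0
```

```bash
python3 loc.py; ls pics
```

```text
15.5167 [ 0.50257959 -0.21310588  0.03271174] [-10.04459081   2.75408705  10.17709004] 0.009971274649151504
[[-0.0398  0.9992 -0.0022]
 [ 0.9992  0.0398  0.0012]
 [ 0.0013 -0.0022 -1.    ]] 0.03978204245027833
top [(0.82, array([ 0.5059, -0.2145,  0.014 ]))] [(0.57, array([ 0.5726, -0.2164,  0.0162]))] [(0.79, array([ 0.5472, -0.2131,  0.0171]))]
336.0
side [(0.71, array([ 0.5052, -0.211 ,  0.0155]))] [] [(0.58, array([ 0.5479, -0.2102,  0.0212]))]
278.0
TCP in panel -0.03844611980930586 -2.213350348456147e-05 0.03271174370707512 0.003782042450278335
c1.png
c2.png
side0.png
side_11.5.png
side_12.6.png
side_15.5.png
top0.png
top_11.5.png
top_12.6.png
top_15.5.png
```

View pics/side_15.5.png

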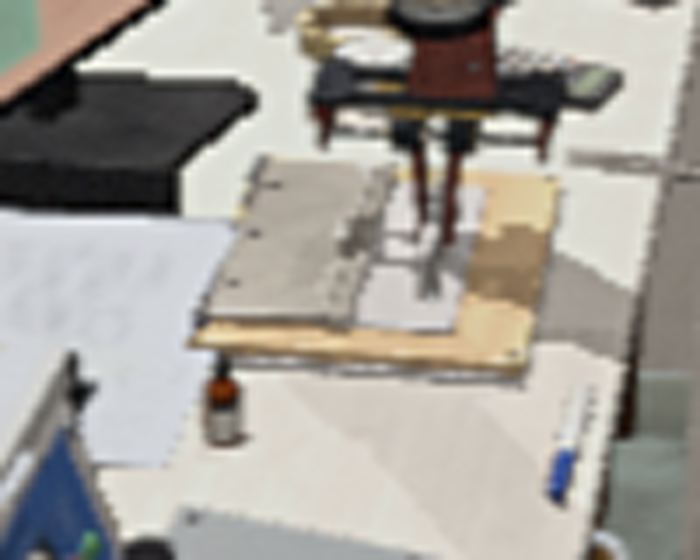

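View pics/top_15.5.png

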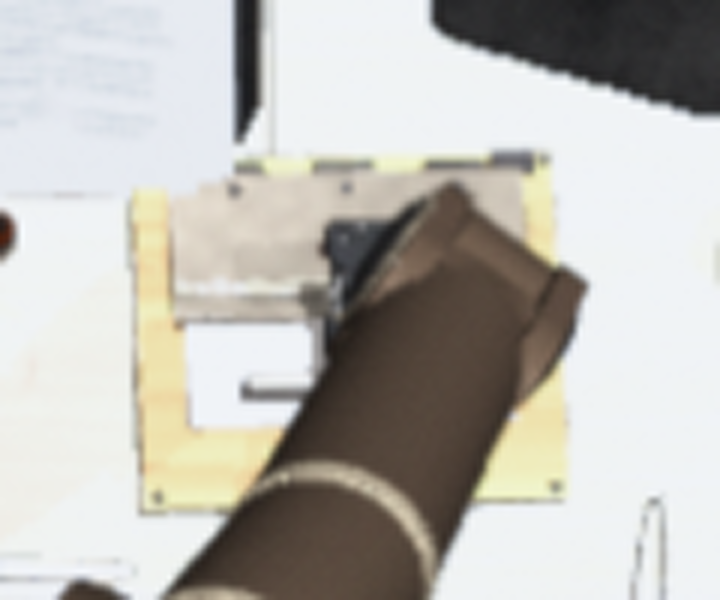

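```bash
python3 -c "
from cell import close_job; print(close_job())"
```

```text
the job is handed in; nothing more can be done
None
```

I pressed the gauge's foot onto the flashing with about 13 N and let it spring back. I then drew the flashing out and slid it under the shingle until it met the stop, central within about 2 mm and square within about 0.01 rad. I handed the job in at about 16 s, still gripping the upstand at 30 N and pressing the flashing onto the deck with an estimated 10–13 N; the hand-in returned no verdict.

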